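Put the step wedge away and lock the shelf gate

ROBOT

A 6-joint arm with a two-finger parallel gripper is mounted at the origin on the work surface. World frame = base frame: x ahead of the robot, y to its left, z up, the work surface at z = 0. Lengths are in m, angles in rad, forces in N, time in s.
With the tool pointing down it reaches from about 0.375 to 0.975 m from the base axis. Payload 3.8 kg.
Tool frame: the origin (TCP) lies on the centre line of the jaws, within the pads' length; the fingertips stand 14 mm ahead of it and the grasp point (between the pads) lies 5 mm behind it; z points along the fingers, y is the line along which they close (so a half turn about z gives the same grasp; the last joint's range is limited). The gripper opens to 85 mm and grips with 20 to 120 N. Pads are 22 mm wide; open, the fingers measure 114 mm over their backs; the gripper's body (76 mm by 85 mm) begins 54 mm behind the grasp point. The pads swing forward as they close: fully open they stand 13 mm farther back than shut.
Start: joints at [-1.262, 0.264, 1.604, -0, 1.274, -0.037], TCP at [0.229, -0.635, 0.245] pointing down, gripper open.
Joint ranges: [-2.63, 2.63], [-0.94, 2.18], [0.31, 2.57], [-1.31, 4.45], [0, 2.66], [-2.55, 2.55]. Speed limits (rad/s): [2.57, 2.57, 3.14, 3.14, 3.14, 3.14].

INTERFACE

Orientations are given as a rotation vector (axis times angle).
In Python, from workcell import bot, eyes, spot_in gives the robot as it stands.
- The arm moves only by the tool carry_out, never from a script. Its argument "series" is text: rows parted by semicolons, each of 4 numbers parted by spaces: the shift along the world's x, y, z in m, then the turn about the world's z in degrees. In form: tx ty tz roll; .... A call has 1 to 20 rows; each row shifts and turns the commanded pose from where the row before left it; what a row does not reach is not made up. A row lasts 1/8 s, in which the tool goes at most 62.5 mm and 10.7 degrees, less where a joint would pass 70% of its speed; a pose out of reach is approached as far as the arm can. A call is refused whole if a number of a shift passes 0.0625 or a number of a turn 10.7, either way. A call with a gripper value outside its range is refused whole. "jaw" is the gripper command: -1 is shut, 1 is fully open, values between are in proportion, set as the call begins (left out, the last holds). The fingers move at their own pace and stop on an object; "grip_force" is the grip in N (left out, the last holds). Time passes only in rows, so rows that do not move let the fingers close. It gives the time, the measured TCP pose, the force, the opening and the grip force at its end, in the units of the state.
- bot.read_state(): the state, without advancing time (a new reading comes with each control period).
- eyes.read_camera(name): name is "scene" or "top" or "wrist"; returns (picture, depth): 420x560x3 uint8, blue, green, red; 420x560 float32, m along the optical axis (not along the pixel's ray), 0 where there is no reading.
- eyes.get_calibration(name): a dict with "K" (3x3 intrinsics, pixels), "distortion" ([k1, k2, p1, p2, k3] as OpenCV has them; the pictures are not rectified), "position" and "rotation" of the camera in the world; the wrist camera has in their place "T_tool_cam" (4x4, takes a point from camera to tool coordinates, whose origin is the TCP and whose axes are the flange's). Camera axes: x right, y down, z forward; pixel columns grow to the right and rows downward; lengths in m; the calibration is good to about 2 mm. A picture is of the moment at which its call begins: read the wrist's pose just before it. get_calibration takes no time and is no camera call.
- bot.finish_job(): hands the job in; it is judged then, once.
Trained networks look in the newest picture that a camera, given by its name, has taken for a name from the list of things; names that differ only in an ending like _2 or _b are one class to them, and where a whole thing is asked for, a point or a joint stands for the part that bears it (a point fixed in the world has none). Each returns a list of dicts, best first, with "score" (0 to 1); they miss things now and then, are a little off and sometimes report something else, mostly with a low value. They report only what shows in the picture. A call takes as long as a camera call. They do not tell look-alikes from the thing itself.
- spot_in(camera, target): "rect" ([centre column, centre row, width, height] in pixels, round what is visible of it).
The state is a dict: "time": time; "q": joint angles; "joint_vel": joint speeds; "joint_torque": joint torques, N m; "tool_pos": TCP position; "tcp_rot": TCP orientation; "wrist_force": force on the tool from outside, world axes, zero at the start; "torque": the same for the moment, N m; "width": opening from 0.0 (shut) to 1.0 (fully open); "grip_force": force on a finger pad.
Only numpy, scipy, OpenCV 4.12 (cv2) and the standard library are available. Lean on these libraries where they do the work, as an engineer would, in place of code of your own. Each camera call takes 0.05 s, during which the arm holds its last target. There are 200 camera calls.

TASK

Set the aluminium step wedge flat on a free patch of the cork shelf and let go of it, then swing the steel gate fully shut in front of it. Last, turn the raised latch spindle on the gate's post until its key finds the keyway and it drops fully home, its fork straddling the gate's top edge; leave the other things where they are and do not drop the wedge.

Things in the scene. Friction and masses are not known exactly. Their poses are not given: they have to be found in the camera images.
- shelf: Low cork-lined shelf, fixed. Origin on the table under the shut gate's mid-plane, midway along it; +x into the shelf, +y along the gate (robot's left). Base x -26 to 274, y -180 to 180 mm; cork top 22 mm above the table, x 19 to 264, y -175 to 175 mm; 45 mm ledge at the back. At x 0: hinge post 26 x 20 mm at y -158, 124 mm high, and round latch post, 44 mm across, at y 140, 128 mm high.
- bay (a point): Point on the cork's top (z up, axes as the shelf's), 80 mm behind the gate and 20 mm left of the shelf's middle: centre of a patch always free of other things, 110 mm (x) by 170 mm (y).
- gate (a joint): Upright-axis hinge of the gate: 0 = fully shut against its stop, grows as the free end swings out towards the robot, to 1.3 rad. Starts part open (0.4 to 0.8). Light friction, about 0.12 N m: it stays where it is left; push it shut on its front face.
- gate_hinge (a point): Point on the gate's hinge axis at the height of its top edge, 120 mm above the table; fixed to the shelf, axes as the shelf's. The gate is a steel plate 6 mm thick, 2 to 245 mm from the axis, 25 to 120 mm above the table. Shut, it runs along the shelf's +y from here; opened by q, its direction is turned by +q about z.
- gate_face (a point): Point on the gate's front (robot) face, 140 mm from the hinge axis and 30 mm below the top edge, a good place to push. Its axes turn with the gate: -x points out of the front face, +y along the gate away from the hinge.
- spindle: Loose steel latch spindle, about 0.26 kg, standing in the latch post's bore. Origin on its axis at the underside of its flange (36 mm across, 8 mm thick); z up, arm along its -y. Starts raised 18 mm with its key riding on the post's top, turned clockwise (from above) 0.55 to 1.3 rad from home, arm out towards the robot. Home: axes parallel to the shelf's, arm over the gate.
- spindle_grip (a point): Centre of the spindle's upright grip bar, on its axis, 26 mm above its origin. The bar is 12 mm thick (spindle x), 56 mm long (y) and 36 mm high, standing on the flange.
- spindle_fork (a point): Tip of the spindle's arm, level with the tines' middle: the fork, 49 to 67 mm from the axis, has two tines 28 mm apart reaching 20 mm below the flange's underside. Raised, they clear the gate's top by 6 mm (less when it leans, up to 0.05 rad); home, they straddle the top edge.
- spindle_key (a point): Middle of the lower edge of the spindle's key, 16 mm from the axis on its -y side, 18 mm below the origin. The key is 6 mm wide and stands 7 mm out of the 18 mm shaft (58 mm long, in a 20 mm bore). The spindle turns freely; within about 0.09 rad of home the key meets the keyway and it falls 18 mm by its own weight unless held up.
- socket (a point): Centre of the latch post's bore at the post's top, 128 mm above the table (axes as the shelf's). The keyway is a slot 8.6 mm wide and 24 mm deep through the post's rim on its -y side. The spindle's origin is here when it is home, 18 mm higher while raised.
- wedge: Aluminium step wedge, 96 mm long (x), 32 mm wide (y), 0.15 kg: six 16 mm steps of 5, 10, 15, 20, 25, 30 mm height, rising to +x. Origin at the centre of the underside; centre of mass 13 mm to +x. Starts flat on the table, right of the shelf's front.
- wedge_low (a point): Middle of the bottom edge of the wedge's low end, 48 mm from its centre.
- wedge_tall (a point): Middle of the bottom edge of the wedge's tall end, 48 mm from its centre.
- lead_brick: Dull lead brick 50 x 100 x 50 mm, on the cork at the back. Origin: underside centre. Leave alone.
- grid: Brass resolution grid, an upright slotted plate 80 mm wide on a 34 mm deep foot, 70 mm high, on the cork at the back. Origin: underside centre. Leave alone.
- disc: Orange acrylic bead marker disc, 56 mm across, 9 mm thick, on the cork at the back. Origin: underside centre. Leave alone.
- loupe: Black viewing loupe, 42 mm across, 45 mm high, on the cork near the hinge. Origin: underside centre. Leave alone.
- cassette: Film cassette 180 x 240 x 14 mm, flat on the table to the left. Origin: underside centre. Leave alone.
- bottle: Amber bottle, 72 mm across, 180 mm high, on the table at the right. Origin: underside centre. Leave alone.
- clip: Steel film clip 50 x 30 x 16 mm, on the table at the left front. Origin: underside centre. Leave alone.
Mind the look-alikes: they are no part of the job. Of the things that look like the spindle, the largest one is meant.

How it is judged:
By the outcome, as a careful person would: the job done as asked, in the order asked, and still so for the second after the job is handed in, with the robot touching nothing.
It also fails if it takes over 72 s, if anything falls off the work surface, if the arm or the gripper's body presses on something with over 40 N, if the wrist force passes 120 N, or if a joint passes its speed limit or range.

## Working session

There is one attempt and no reset: what is moved stays moved. The work goes in short steps, Python scripts to look and compute and a tool call to move; the robot and the scene stay as the last step left them, time stands still between calls to the robot, and variables do not carry over. Pictures are saved under pics/ and viewed, at most 10 in all, crops included, and the job is handed in when it is done.

Besides the shell and the picture viewer there is one more tool, called after "Emit:" as name(argument=value, ...) on one line, values as JSON. carry_out: Moves the arm, as the interface text tells. Its arguments: {"type":"object","properties":{"series":{"type":"string"},"jaw":{"type":"number"},"grip_force":{"type":"number"}},"required":["series"]}

```bash
ls; mkdir -p pics; cat > h.py <<'E'
import numpy as np, cv2
from workcell import bot, eyes, spot_in
from scipy.spatial.transform import Rotation as R
def pose(cam, st=None):
    c=eyes.get_calibration(cam)
    if cam!='wrist': 
        return c,np.array(c['rotation']).reshape(3,3) if np.size(c['rotation'])==9 else R.from_rotvec(c['rotation']).as_matrix(),np.array(c['position'])
    T=np.array(c['T_tool_cam']);Rt=R.from_rotvec(st['tcp_rot']).as_matrix()
    return c,Rt@T[:3,:3],Rt@T[:3,3]+np.array(st['tool_pos'])
def shot(cam):
    st=bot.read_state(); im,d=eyes.read_camera(cam); c,Rm,p=pose(cam,st); return im,d,c,Rm,p
def cloud(d,c,Rm,p):
    h,w=d.shape; g=np.stack(np.meshgrid(np.arange(w),np.arange(h)),-1).reshape(-1,1,2).astype(np.float64)
    n=cv2.undistortPoints(g,np.array(c['K']),np.array(c['distortion'])).reshape(h,w,2)
    return np.dstack([n*d[...,None],d])@Rm.T+p
def project(P,c,Rm,p):
    return cv2.projectPoints((np.atleast_2d(P)-p)@Rm,np.zeros(3),np.zeros(3),np.array(c['K']),np.array(c['distortion']))[0].reshape(-1,2)
E
python3 - <<'E'
from h import *
print(bot.read_state())
for n in ('scene','top'):
    im,d,c,Rm,p=shot(n); cv2.imwrite(f'pics/{n}0.png',im); np.savez(f'{n}0.npz',im=im,d=d,W=cloud(d,c,Rm,p)); print(n,p,Rm[:,2])
    W=cloud(d,c,Rm,p)
    for t in ('shelf','gate','spindle','wedge','bottle'):
        for r in spot_in(n,t)[:3]:
            u,v=int(r['rect'][0]),int(r['rect'][1]); print(t,r['score'],np.round(r['rect']),np.round(W[min(v,419),min(u,559)],3))
E
```

```text
pics
{'time': 0.0, 'q': array([-1.26189357e+00,  2.64784141e-01,  1.60538250e+00, -2.26378531e-05,
        1.27371016e+00, -3.69127955e-02]), 'joint_vel': array([ 2.87482204e-04, -1.96739536e-05,  1.96497400e-04,  9.94747096e-05,
        3.45822187e-04,  1.10949007e-03]), 'joint_torque': array([ 2.23402429e-03, -5.15103328e+01, -3.67314863e+01,  2.11807774e-04,
        1.30324109e-02,  7.81906124e-06]), 'tool_pos': array([ 0.22856874, -0.63437078,  0.24393653]), 'tcp_rot': array([-3.09251903e+00, -5.40124554e-01,  5.19739169e-04]), 'wrist_force': array([-0.27738133,  0.09997775, -0.17452744]), 'torque': array([-0.0197658 , -0.00769942,  0.0265062 ]), 'grip_force': 0.0, 'width': 0.9985614100920214}
scene [ 1.35769575 -0.5801179   0.76284533] [-0.68045179  0.48574738 -0.54866642]
shelf 0.56 [298. 254. 157. 136.] [ 0.654 -0.025  0.021]
shelf 0.23 [269. 282.  34.  31.] [ 0.733 -0.179  0.048]
gate 0.71 [255. 218.  49.  61.] [ 0.487 -0.073  0.07 ]
spindle 0.68 [309. 188.  31.  22.] [0.552 0.091 0.159]
spindle 0.65 [282. 202.   5.   9.] [0.397 0.097 0.028]
spindle 0.6 [371. 235.  20.  11.] 
[... 233 characters left out ...]
013691 -0.01774346 -0.98159723]
shelf 0.86 [281. 191. 136. 133.] [ 0.633 -0.047  0.02 ]
gate 0.78 [288. 242.  89.  45.] [ 0.478 -0.064  0.085]
gate 0.29 [230. 214.  24.  37.] [0.537 0.088 0.15 ]
spindle 0.72 [231. 280.  26.  26.] [ 0.373  0.09  -0.   ]
spindle 0.56 [230. 213.  26.  35.] [0.536 0.086 0.168]
spindle 0.42 [365. 263.  32.  34.] [ 0.432 -0.289  0.013]
wedge 0.9 [364. 263.  29.  32.] [ 0.429 -0.29   0.013]
wedge 0.73 [286. 241.  85.  37.] [ 0.476 -0.058  0.105]
wedge 0.27 [230. 213.  26.  35.] [0.536 0.086 0.18 ]
bottle 0.67 [414. 174.  44.  34.] [ 0.666 -0.404  0.122]
bottle 0.61 [327. 192.  17.  23.] [ 0.625 -0.173  0.066]
bottle 0.55 [287. 241.  86.  42.] [ 0.477 -0.061  0.097]
```

```bash
python3 - <<'E'
from h import *
a=np.load('top0.npz')['im'];b=np.load('scene0.npz')['im']
cv2.imwrite('pics/topc.png',cv2.resize(a[100:340,160:480],None,fx=2.5,fy=2.5,interpolation=cv2.INTER_CUBIC))
cv2.imwrite('pics/scenec.png',cv2.resize(b[150:350,140:410],None,fx=2.9,fy=2.9,interpolation=cv2.INTER_CUBIC))
E
```

```text
(no output)
```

View pics/topc.png

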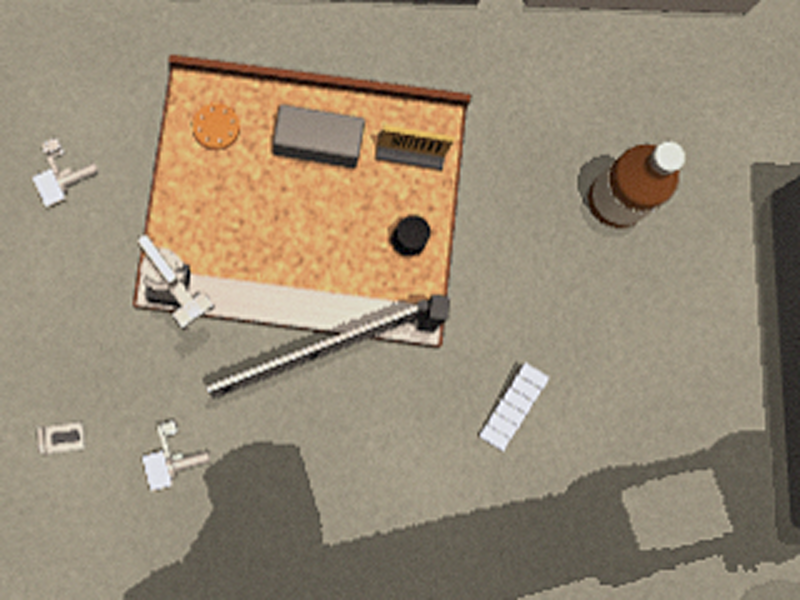

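View pics/scenec.png

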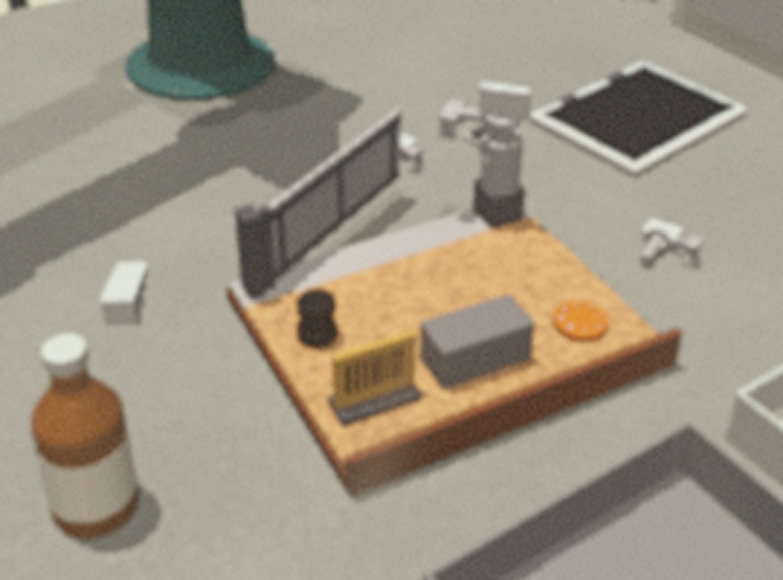

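The spindle look-alikes are three pieces in the top view, at (231,213), (231,282) and (187,170). The one at (231,213) stands in the post at z≈0.16 and is the largest, so it is the one meant; the other two lie on the table. The scene crop confirms this. Next I measure the shelf, gate, spindle and wedge.

```bash
python3 - <<'E'
from h import *
for n in('top','scene'):
    a=np.load(n+'0.npz');im=a['im'];W=a['W'];d=a['d'];X,Y,Z=W[...,0],W[...,1],W[...,2]
    hsv=cv2.cvtColor(im,cv2.COLOR_BGR2HSV)
    print(n,'table z',np.median(Z[(abs(X-.4)<.03)&(abs(Y+.1)<.1)&(Z<.015)]) )
    m=(hsv[...,1]>80)&(abs(Z-.022)<.008)&(X>.4)&(X<.95)&(abs(Y)<.35)&(d>0)&(hsv[...,2]>100)
    m=cv2.morphologyEx(m.astype(np.uint8),cv2.MORPH_OPEN,np.ones((3,3)))>0
    P=W[m]; r=cv2.minAreaRect(P[:,:2].astype(np.float32)*1000); print('cork',len(P),r,np.median(P[:,2])); print(cv2.boxPoints(r).round(1).tolist())
    m=(d>0)&(abs(X-.43)<.09)&(abs(Y+.29)<.07)&(Z>.003)&(Z<.05)&(hsv[...,2]>130)
    P=W[m]; r=cv2.minAreaRect(P[:,:2].astype(np.float32)*1000); print('wedge',len(P),r,cv2.boxPoints(r).round(1).tolist())
    c=P[:,:2].mean(0);u=np.linalg.svd(P[:,:2]-c)[2][0] if len(P)>3 else 0
    s=(P[:,:2]-c)@u; print(c,u,[(round(x,3),round(float(np.median(P[abs(s-x)<.006,2])),3)) for x in np.arange(-.048,.049,.016) if (abs(s-x)<.006).any()])
    m=(d>0)&(X>.38)&(X<.56)&(Y>-.2)&(Y<.04)&(Z>.113)&(Z<.128); P=W[m];c=P[:,:2].mean(0);u=np.linalg.svd(P[:,:2]-c,full_matrices=False)[2][0];s=(P[:,:2]-c)@u
    print('gate',len(P),c,u,c+u*s.min(),c+u*s.max())
    m=(d>0)&(abs(X-.54)<.09)&(abs(Y-.09)<.08)&(Z>.13); P=W[m]
    for z0 in np.arange(.13,.21,.01):
        Q=P[(P[:,2]>=z0)&(P[:,2]<z0+.01)]
        if len(Q)>4: print('sp',round(z0,2),len(Q),Q.mean(0).round(3),np.array(cv2.minAreaRect(Q[:,:2].astype(np.float32)*1000)[0]).round(),cv2.minAreaRect(Q[:,:2].astype(np.float32)*1000)[1:])
E
```

```text
top table z -0.0006146921297131014
cork 7976 ((684.898681640625, -48.6268310546875), (359.7050476074219, 246.40745544433594), 83.69377899169922) 0.021239536813985382
[[542.7000122070312, -213.89999389648438], [787.5999755859375, -240.89999389648438], [827.0999755859375, 116.5999984741211], [582.2000122070312, 143.6999969482422]]
wedge 619 ((430.04632568359375, -291.0084533691406), (138.35586547851562, 179.02540588378906), 89.67064666748047) [[340.1000061035156, -359.70001220703125], [519.2000122070312, -360.70001220703125], [520.0, -222.3000030517578], [340.8999938964844, -221.3000030517578]]
[ 0.43060072 -0.29172444] [-0.95861653  0.28470044] [(np.float64(-0.048), 0.006), (np.float64(-0.032), 0.027), (np.float64(-0.016), 0.021), (np.float64(0.0), 0.015), (np.float64(0.016), 0.01), (np.float64(0.032), 0.006), (np.float64(0.048), 0.004)]
gate 307 [ 0.49405087 -0.09919376] [-0.35882607  0.93340444] [ 0.53290643 -0.20026766] [0.44043345 0.04027976]
sp 0.13 8 [0.532 0.088 0.132] [527.  84.] ((59.53342819213867, 36.59493637084961), 37.23271942138672)
sp 0.14 30 [0.514 0.076 0.148] [525.  
[... 1421 characters left out ...]
78] [ 0.37001072 -0.92902749] [0.44187638 0.04069059] [ 0.53800023 -0.20065836]
sp 0.13 31 [0.544 0.079 0.134] [544.  76.] ((66.32952117919922, 33.846435546875), 23.776273727416992)
sp 0.14 49 [0.54  0.072 0.147] [542.  75.] ((84.46688079833984, 42.28373718261719), 18.139440536499023)
sp 0.15 115 [0.543 0.085 0.153] [545.  83.] ((94.20813751220703, 40.05409622192383), 27.411733627319336)
sp 0.16 50 [0.563 0.1   0.165] [563.  98.] ((53.6243782043457, 9.866734504699707), 41.56291961669922)
sp 0.17 53 [0.561 0.098 0.175] [562.  98.] ((53.94525146484375, 8.469192504882812), 38.77998733520508)
sp 0.18 68 [0.562 0.101 0.186] [559. 101.] ((53.92025375366211, 15.772021293640137), 39.712242126464844)
```

Emit:
carry_out(series="0.026 0.042 -0.003 -6.4;0.026 0.042 -0.003 -6.4;0.026 0.042 -0.003 -6.4;0.026 0.042 -0.003 -6.4;0.026 0.042 -0.003 -6.4;0.026 0.042 -0.003 -6.4;0.026 0.042 -0.003 -6.4;0.026 0.042 -0.003 -6.7;0 0 0 0;0 0 0 0", jaw=1, grip_force=40)

```text
time: 1.85
tool_pos: [0.4368, -0.2993, 0.2215]
tcp_rot: [3.022, -0.855, 0.0]
wrist_force: [-0.2, -0.4, 0.9]
width: 0.999
grip_force: 0.0
```

```bash
cat > wedge.py <<'E'
from h import *
st=bot.read_state();im,d,c,Rm,p=shot('wrist');W=cloud(d,c,Rm,p);X,Y,Z=W[...,0],W[...,1],W[...,2]
cv2.imwrite('pics/w1.png',im)
print(st['tool_pos'],st['tcp_rot'],'tool y deg',np.degrees(np.arctan2(*R.from_rotvec(st['tcp_rot']).as_matrix()[[1,0],1])))
print([ (r['score'],np.round(r['rect'])) for r in spot_in('wrist','wedge')[:2]])
m=((d>0)&(Z>.003)&(Z<.04)&(np.hypot(X-.43,Y+.29)<.1)).astype(np.uint8)
n,l,s,_=cv2.connectedComponentsWithStats(m);k=1+s[1:,4].argmax();P=W[l==k]
r=cv2.minAreaRect(P[:,:2].astype(np.float32)*1000);print(len(P),r,np.round(cv2.boxPoints(r)).tolist())
cc=np.array(r[0])/1000;b=cv2.boxPoints(r);e=[b[1]-b[0],b[2]-b[1]];u=max(e,key=np.linalg.norm);u=u/np.linalg.norm(u)
s=(P[:,:2]-cc)@u;print(u,np.degrees(np.arctan2(u[1],u[0])),[(float(round(x,3)),round(float(np.median(P[abs(s-x)<.005,2])),4)) for x in np.arange(-.04,.041,.016)])
E
python3 wedge.py
```

```text
[ 0.43680828 -0.29926683  0.22151742] [ 3.02227408e+00 -8.54750802e-01  3.68159287e-04] tool y deg -121.58362943181561
[(0.67, array([271., 185.,  35.,  85.]))]
2355 ((430.2186279296875, -292.41961669921875), (31.66607666015625, 96.28778839111328), 59.60325241088867) [[381.0, -282.0], [464.0, -330.0], [480.0, -303.0], [397.0, -254.0]]
[ 0.86254245 -0.5059848 ] -30.396744 [(-0.04, 0.0049), (-0.024, 0.0099), (-0.008, 0.0151), (0.008, 0.0199), (0.024, 0.0249), (0.04, 0.0299)]
```

Emit:
carry_out(series="0.0046 0 -0.05 1.2;0 0 -0.05 0;0 0 -0.05 0;0 0 -0.035 0;0 0 -0.018 0;0 0 0 0;0 0 0 0")

```text
time: 2.82
tool_pos: [0.4425, -0.3003, 0.0198]
tcp_rot: [3.03, -0.826, 0.004]
wrist_force: [0.4, -0.1, 0.8]
width: 1.002
grip_force: 0.0
```

Emit:
carry_out(series="0 0 0 0;0 0 0 0;0 0 0 0;0 0 0 0;0 0 0 0;0 0 0 0;0 0 0 0;0 0 0 0", jaw=-1)

```text
time: 3.82
tool_pos: [0.442, -0.2993, 0.0191]
tcp_rot: [3.031, -0.826, 0.002]
wrist_force: [-0.6, 1.0, 6.3]
width: 0.364
grip_force: 41.8
```

Emit:
carry_out(series="0 0 0.02 0;0 0 0.04 0;0 0 0.055 0;0 0 0.055 0;0 0 0.055 0;0 0 0.055 0;0.017 0.0265 0 10.4;0.017 0.0265 0 10.4;0.017 0.0265 0 10.4;0.017 0.0265 0 10.4;0.017 0.0265 0 10.4;0.017 0.0265 0 10.4;0.017 0.0265 0 10.4;0.017 0.0265 0 10.4;0.017 0.0265 0 10.4;0.017 0.0265 0 10.4;0.0145 0.0265 0 10.1;0 0 0 0;0 0 0 0;0 0 0 0")

```text
time: 6.32
tool_pos: [0.6254, -0.0083, 0.298]
tcp_rot: [-2.343, -2.092, 0.001]
wrist_force: [-0.8, 0.0, -1.8]
width: 0.362
grip_force: 40.9
```

```bash
python3 - <<'E'
from h import *
st=bot.read_state();print(st['tool_pos'],'tool y deg',np.degrees(np.arctan2(*R.from_rotvec(st['tcp_rot']).as_matrix()[[1,0],1])),st['width'],st['wrist_force'],st['q'])
im,d,c,Rm,p=shot('wrist');cv2.imwrite('pics/w2.png',im)
E
```

```text
[ 0.62535384 -0.00834085  0.29796515] tool y deg -6.4828890159170856 0.3622229317108958 [-0.80257056  0.03461631 -1.82611062] [-5.29747130e-02  1.43754100e-01  1.65053097e+00 -3.58592137e-04
  1.34802396e+00  6.02522599e-02]
```

View pics/w2.png

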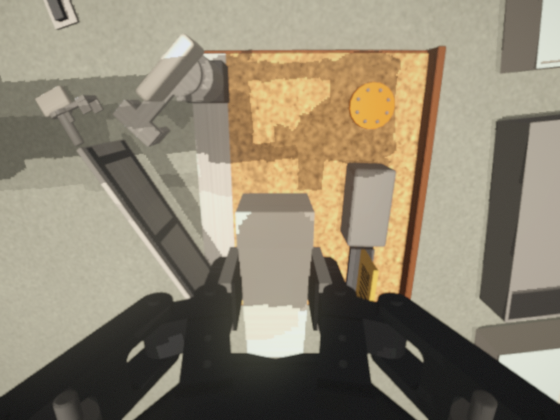

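Emit:
carry_out(series="0 0 -0.05 0;0 0 -0.06 0;0 0 -0.06 0;0 0 -0.05 0;0 0 -0.02 0;0 0 -0.008 0;0 0 -0.002 0;0 0 0 0;0 0 0 0")

```text
time: 7.5
tool_pos: [0.6273, -0.0076, 0.0502]
tcp_rot: [2.34, 2.093, 0.004]
wrist_force: [0.1, -1.0, -2.5]
width: 0.366
grip_force: 40.8
```

Emit:
carry_out(series="0 0 -0.003 0;0 0 -0.002 0;0 0 -0.002 0;0 0 -0.001 0;0 0 0 0;0 0 0 0")

```text
time: 8.25
tool_pos: [0.6258, -0.0075, 0.0411]
tcp_rot: [-2.341, -2.094, 0.001]
wrist_force: [-3.4, 0.3, 5.2]
width: 0.363
grip_force: 41.7
```

Emit:
carry_out(series="0 0 0 0;0 0 0 0;0 0 0 0;0 0 0 0;0 0 0.01 0;0 0 0.03 0;0 0 0.05 0;0 0 0.06 0;0 0 0.06 0;0 0 0.05 0;0 0 0 0;0 0 0 0", jaw=0.3)

```text
time: 9.75
tool_pos: [0.6256, -0.0075, 0.3006]
tcp_rot: [2.341, 2.094, 0.0]
wrist_force: [-0.2, 0.2, 0.5]
width: 0.652
grip_force: 0.0
```

```bash
python3 - <<'E'
from h import *
st=bot.read_state();print(st['tool_pos'])
im,d,c,Rm,p=shot('wrist');W=cloud(d,c,Rm,p);X,Y,Z=W[...,0],W[...,1],W[...,2]
hsv=cv2.cvtColor(im,cv2.COLOR_BGR2HSV)
m=((d>0)&(Z>.0245)&(Z<.06)&(abs(X-.626)<.06)&(abs(Y+.02)<.09)).astype(np.uint8)
n,l,s,_=cv2.connectedComponentsWithStats(m);k=1+s[1:,4].argmax();P=W[l==k]
print('wedge',len(P),cv2.minAreaRect(P[:,:2].astype(np.float32)*1000),[(y,round(float(np.median(P[abs(P[:,1]-y)<.005,2])),4)) for y in np.arange(-.06,.03,.016) if (abs(P[:,1]-y)<.005).any()])
# gate top edge
m=(d>0)&(X>.38)&(X<.56)&(Y>-.2)&(Y<.05)&(Z>.112)&(Z<.128); P=W[m];q=np.median(P,0)
c0=P[:,:2].mean(0);u=np.linalg.svd(P[:,:2]-c0,full_matrices=False)[2][0];s=(P[:,:2]-c0)@u;print('gate',len(P),c0,u,c0+u*s.min(),c0+u*s.max(),q)
for a,b in((.152,.158),(.18,.20)):
    m=(d>0)&(abs(X-.54)<.08)&(abs(Y-.09)<.08)&(Z>a)&(Z<b);P=W[m]
    print('sp',a,len(P),P[:,2].mean() if len(P) else 0,cv2.minAreaRect(P[:,:2].astype(np.float32)*1000) if len(P)>3 else 0)
# post rim
# cork front/left edges
m=(hsv[...,1]>90)&(abs(Z-.022)<.008)&(d>0);m=cv2.morphologyEx(m.astype(np.uint8),cv2.MORPH_OPEN,np.ones((3,3)))>0
P=W[m];ed=[]
for y in np.arange(-.12,.1,.01):
    Q=P[abs(P[:,1]-y)<.003]
    if len(Q)>10: ed.append((Q[:,0].min(),y))
ed=np.array(ed);k=np.polyfit(ed[:,1],ed[:,0],1);print('front cork edge x=k*y+b',k,np.abs(np.polyval(k,ed[:,1])-ed[:,0]).max())
for x in (.62,.66,.70,.74):
    Q=P[abs(P[:,0]-x)<.003];print('left',x,Q[:,1].max() if len(Q) else 0)
cv2.imwrite('pics/w3.png',im)
E
```

```text
[ 0.62564686 -0.00750934  0.30055998]
wedge 1766 ((623.3372802734375, -19.602825164794922), (96.04063415527344, 32.01251220703125), 83.82221221923828) [(np.float64(-0.06), 0.0268), (np.float64(-0.044), 0.0318), (np.float64(-0.027999999999999997), 0.0368), (np.float64(-0.011999999999999997), 0.0419), (np.float64(0.0040000000000000036), 0.0469), (np.float64(0.020000000000000004), 0.052)]
gate 1757 [ 0.47836588 -0.05194613] [-0.37868242  0.92552667] [ 0.5388426 -0.1997555] [0.43629088 0.05088816] [ 0.4725727  -0.03751694  0.11914783]
sp 0.152 1537 0.1533669270231247 ((542.6636962890625, 92.32926177978516), (94.415771484375, 39.67153549194336), 37.7702751159668)
sp 0.18 1582 0.18885207473300913 ((556.8251953125, 103.7689437866211), (57.112056732177734, 12.848186492919922), 38.28812026977539)
front cork edge x=k*y+b [0.10187528 0.56711954] 0.001278349788320532
left 0.62 0.1371041960467918
left 0.66 0.13382488095470813
left 0.7 0.12961093558823986
left 0.74 0.12430322994109769
```

View pics/w3.png

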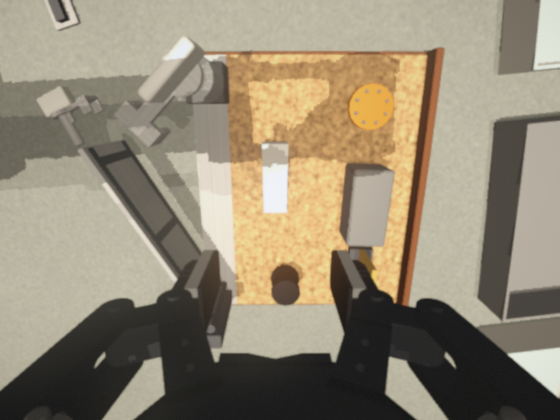

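Emit:
carry_out(series="-0.04 -0.014 0 0;-0.04 -0.014 0 0;-0.04 -0.014 0 0;-0.04 -0.014 0 0;-0.038 -0.0135 0 0;0 0 -0.05 0;0 0 -0.05 0;0 0 -0.05 0;0 0 -0.05 0;0 0 0 0;0 0 0 0", jaw=-1)

```text
time: 11.18
tool_pos: [0.428, -0.0771, 0.1007]
tcp_rot: [-2.341, -2.094, 0.0]
wrist_force: [0.2, -0.9, 0.2]
width: 0.0
grip_force: 0.0
```

Emit:
carry_out(series="0.01 0.003 0 0;0.01 0.003 0 0;0.01 0.003 0 0;0.01 0.003 0 0;0.01 0.003 0 0;0.01 0.003 0 0;0.01 0.003 0 0;0.01 0.003 0 0;0.006 0.002 0 0;0 0 0 0;0 0 0 0")

```text
time: 12.55
tool_pos: [0.5138, -0.051, 0.1003]
tcp_rot: [-2.342, -2.094, -0.0]
wrist_force: [0.3, 0.1, -0.6]
width: -0.005
grip_force: 0.0
```

Emit:
carry_out(series="0.003 0 0 0;0.003 0 0 0;0.003 0 0 0;0.002 0 0 0;0 0 0 0;0 0 0 0")

```text
time: 13.3
tool_pos: [0.525, -0.051, 0.1003]
tcp_rot: [2.342, 2.094, 0.0]
wrist_force: [-1.2, -0.2, 0.1]
width: -0.0
grip_force: 0.3
```

```bash
cat > gate.py <<'E'
from h import *
im,d,c,Rm,p=shot('top');W=cloud(d,c,Rm,p);X,Y,Z=W[...,0],W[...,1],W[...,2]
cv2.imwrite('pics/top1.png',im)
m=(d>0)&(X>.46)&(X<.58)&(Y>-.17)&(Y<.06)&(Z>.11)&(Z<.128);P=W[m]
c0=np.median(P[:,:2],0);u=np.linalg.svd(P[:,:2]-P[:,:2].mean(0),full_matrices=False)[2][0];print(len(P),c0,u,np.degrees(np.arctan2(-u[0],u[1])))
for y in np.arange(-.16,.06,.03):
    Q=P[abs(P[:,1]-y)<.01];print(round(y,2),len(Q),Q[:,0].mean().round(4) if len(Q) else '')
E
python3 gate.py
```

```text
93 [ 0.54439011 -0.0053919 ] [0.10413465 0.99456321] -5.9773124846800565
-0.16 24 0.5277
-0.13 0 
-0.1 8 0.5328
-0.07 0 
-0.04 0 
-0.01 8 0.5441
0.02 8 0.5481
0.05 26 0.5489
```

Emit:
carry_out(series="0.002 0 0 0;0.002 0 0 0;0.001 0 0 0;0 0 0 0;0 0 0 0")

```text
time: 13.98
tool_pos: [0.5251, -0.051, 0.1002]
tcp_rot: [-2.336, -2.09, 0.012]
wrist_force: [-15.8, -1.0, 14.0]
width: -0.003
grip_force: 8.5
```

Emit:
carry_out(series="-0.02 0.002 0 0;-0.02 0.002 0 0;0 0 0.05 0;0 0 0.06 0;0 0 0.06 0;0.014 0.03 0.03 -9;0.014 0.03 0 -9;0.014 0.03 0 -9;0.014 0.03 0 -9;0.014 0.031 0 -9.2;0 0 0 0;0 0 0 0", jaw=1)

```text
time: 15.48
tool_pos: [0.5598, 0.1038, 0.3002]
tcp_rot: [2.966, 1.036, -0.0]
wrist_force: [-0.6, -0.6, -0.1]
width: 1.002
grip_force: 0.0
```

```bash
cat > sp.py <<'E'
from h import *
st=bot.read_state();print(st['tool_pos'],'tool y deg',np.degrees(np.arctan2(*R.from_rotvec(st['tcp_rot']).as_matrix()[[1,0],1])))
im,d,c,Rm,p=shot('wrist');W=cloud(d,c,Rm,p);X,Y,Z=W[...,0],W[...,1],W[...,2];cv2.imwrite('pics/s%d.png'%(st['time']*10),im)
zz=Z[(d>0)&(np.hypot(X-.558,Y-.105)<.02)];print('z top',np.percentile(zz,[5,50,95]) if len(zz) else '')
zt=np.percentile(zz,98)
for a,b in((zt-.042,zt-.028),(zt-.006,zt+.006)):
    m=((d>0)&(np.hypot(X-.55,Y-.10)<.09)&(Z>a)&(Z<b)).astype(np.uint8)
    n,l,s,_=cv2.connectedComponentsWithStats(m);P=W[l==1+s[1:,4].argmax()]
    print('sp',a,len(P),P[:,2].mean(),cv2.minAreaRect(P[:,:2].astype(np.float32)*1000))
m=(d>0)&(X>.5)&(X<.6)&(Y>-.15)&(Y<.058)&(Z>.115)&(Z<.123);P=W[m]
if len(P)>20:
    u=np.linalg.svd(P[:,:2]-P[:,:2].mean(0),full_matrices=False)[2][0];print('gate',len(P),P.mean(0),np.degrees(np.arctan2(-u[0],u[1])))
E
python3 sp.py
```

```text
[0.55980042 0.10384797 0.30018699] tool y deg -51.47976863868405
z top [0.15399335 0.3683091  0.37806613]
sp 0.3368034025271144 1908 0.3462916663015951 ((601.8989868164062, 66.45330047607422), (12.396442413330078, 36.55419158935547), 51.748252868652344)
sp 0.37280340252711436 9137 0.37833980411019913 ((570.1809692382812, 112.89816284179688), (12.812435150146484, 67.73312377929688), 38.63768768310547)
gate 488 [0.54806829 0.01123114 0.11948816] 173.89844167129556
```

```bash
sed -i 's/(np.hypot(X-.558,Y-.105)<.02)\]/(np.hypot(X-.558,Y-.105)<.02)\&(Z<.22)]/' sp.py; python3 sp.py; ls pics
```

```text
[0.55970447 0.10348253 0.30025366] tool y deg -51.53348003938534
z top [0.12771924 0.15500749 0.19085203]
sp 0.14922976765689602 776 0.15253191515698766 ((514.1030883789062, 71.26759338378906), (25.80986976623535, 39.495872497558594), 40.3966178894043)
sp 0.18522976765689603 913 0.18971116878797106 ((557.207763671875, 104.07762908935547), (55.26301193237305, 11.292289733886719), 37.9580192565918)
gate 487 [0.54807664 0.01103102 0.11938987] 173.89458637989486
s154.png
s155.png
scene0.png
scenec.png
top0.png
top1.png
topc.png
w1.png
w2.png
w3.png
```

Emit:
carry_out(series="-0.0025 0.0005 -0.04 -0.4;0 0 -0.04 0;0 0 -0.03 0;0 0 -0.015 0;0 0 -0.002 0;0 0 0 0;0 0 0 0")

```text
time: 16.45
tool_pos: [0.5585, 0.1046, 0.175]
tcp_rot: [2.97, 1.023, 0.004]
wrist_force: [0.1, -0.9, -0.6]
width: 1.002
grip_force: 0.0
```

Emit:
carry_out(series="0 0 0 0;0 0 0 0;0 0 0 0;0 0 0 0;0 0 0 0;0 0 0 0;0 0 0 0;0 0 0 0", jaw=-1, grip_force=25)

```text
time: 17.45
tool_pos: [0.5574, 0.1045, 0.1733]
tcp_rot: [2.97, 1.023, 0.0]
wrist_force: [0.2, 0.6, 1.3]
width: 0.133
grip_force: 30.0
```

Emit:
carry_out(series="0 0 0 5;0 0 0 5;0 0 0 5;0 0 0 5;0 0 0 5;0 0 0 5;0 0 0 5;0 0 0 5;0 0 0 4;0 0 0 1.9;0 0 0 0;0 0 0 0;0 0 0 0")

```text
time: 19.08
tool_pos: [0.5577, 0.104, 0.1731]
tcp_rot: [2.336, 2.099, -0.0]
wrist_force: [3.7, -4.3, -3.1]
width: 0.138
grip_force: 29.4
```

```bash
python3 sp.py; python3 -c "
from h import *
s=bot.read_state();print(s['torque'],s['wrist_force'])"
```

```text
[0.55770933 0.10397105 0.17310522] tool y deg -6.10913390526298
z top [0.1279277  0.18970563 0.21410738]
sp 0.17438500631868412 483 0.18235186898167874 ((548.6722412109375, 115.17045593261719), (19.945283889770508, 10.355839729309082), 40.05617904663086)
sp 0.21038500631868412 3877 0.2160829952234488 ((583.9910278320312, 101.3812255859375), (27.861337661743164, 39.40961837768555), 85.45982360839844)
[-0.91884358 -0.87612262  0.01682064] [ 2.91674617 -4.46948076 -3.71982156]
```

Emit:
carry_out(series="0 0 0 0;0 0 0 0;0 0 0 0;0 0 0 0;0 0 0 0", jaw=-0.3)

```text
time: 19.75
tool_pos: [0.5573, 0.1046, 0.1733]
tcp_rot: [-2.336, -2.1, 0.0]
wrist_force: [-1.0, 0.2, -0.1]
width: 0.352
grip_force: 0.0
```

```bash
python3 - <<'E'
from h import *
for n in('scene','top'):
    im,d,c,Rm,p=shot(n);cv2.imwrite(f'pics/{n}2.png',im);W=cloud(d,c,Rm,p);X,Y,Z=W[...,0],W[...,1],W[...,2]
    m=(d>0)&(np.hypot(X-.553,Y-.047)<.02)&(Z>.11)&(Z<.17);print(n,'arm z',m.sum(),np.percentile(Z[m],[50,90,98]) if m.any() else '')
    if n=='scene': cv2.imwrite('pics/sc2.png',cv2.resize(im[150:270,220:380],None,fx=5,fy=5,interpolation=cv2.INTER_CUBIC))
E
```

```text
scene arm z 117 [0.13075009 0.13540617 0.13685974]
top arm z 100 [0.13465391 0.1377239  0.13957193]
```

View pics/sc2.png

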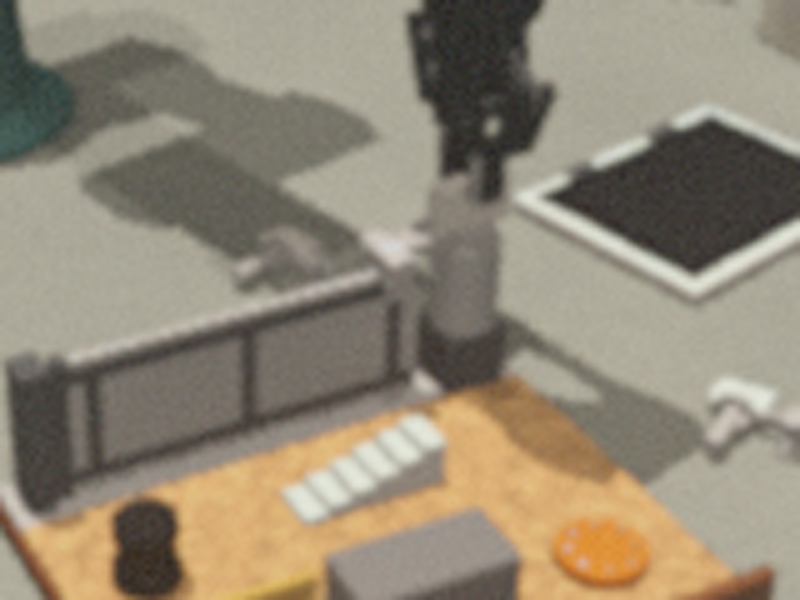

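The picture shows the gate shut along (70,360)–(380,275), the wedge on the cork at (365,470), and the spindle's flange down on the post with its fork over the gate's end at (395,260). I withdraw straight up and check the heights.

Emit:
carry_out(series="0 0 0 0;0 0 0.02 0;0 0 0.05 0;0 0 0.05 0;0 0 0.03 0;0 0 0 0;0 0 0 0", jaw=0.5)

```text
time: 20.72
tool_pos: [0.557, 0.1044, 0.3232]
tcp_rot: [-2.336, -2.1, 0.0]
wrist_force: [0.6, 0.5, -0.5]
width: 0.749
grip_force: 0.0
```

```bash
python3 sp.py
```

```text
[0.55704506 0.10441908 0.32317442] tool y deg -6.0858187713861165
z top [0.1278306  0.1368631  0.17265725]
sp 0.13094406018644716 699 0.13552672463453214 ((552.4628295898438, 61.12111282348633), (46.82899475097656, 40.140113830566406), 80.72969055175781)
sp 0.16694406018644717 716 0.17142005412093128 ((557.4393920898438, 105.06349182128906), (54.65330505371094, 11.507209777832031), 83.79942321777344)
gate 573 [ 0.54232735 -0.04166251  0.11957004] 173.5880144403882
```

```bash
python3 -c "
from workcell import bot
print(bot.finish_job())"
```

```text
the job is handed in; nothing more can be done
None
```

I set the wedge flat on the free cork patch and let go of it, swung the gate shut against its stop, and turned the spindle until it dropped fully home with its fork over the gate's top edge; I handed the job in at about 21 s, and no verdict came back.

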